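# Fold the hand tools into their fitted case

### The job

Pack away the folding hand tools that lie open on the bench: fold each one completely closed and lay it flat in its own pocket of the fitted wooden case. From the end nearest the robot the pockets are for the folding saw, the angle rule, the sliding bevel and the dividers (longest to shortest); either end of a tool may go first. When every tool that is out is in, close the lid and press it down until the ball catch snaps and it stays fully shut, and leave the hand plane, the mallet and the wood block where they are.

Things in the scene. Friction and masses are not known exactly. Their poses are not given: they have to be found in the camera images.
- saw: folding pull saw: black rubber handle 148 x 30 x 20 mm with grey bands, and a toothed steel blade 28 wide, 3 thick that turns into a slot in the handle (blade 8.5 to 11.5 mm above the underside, clear of the bench). Origin on the hinge axis at the underside; +x along the handle, which spans x -15 to 133, y -15 to 15 mm; z up. Folded: 148 x 30 x 20. Handle 200 g, blade 50 g. May be absent (None)
- saw_blade (a joint): angle of the saw's blade (rad): 0 = fully in the handle (hard stop), grows as the blade swings from the handle's +x direction towards +y (counter-clockwise from above); the blade is centred on the line through the hinge, reaches 122 mm from it, teeth towards the handle. Light friction (0.012 N m): pushed near its end it swings while the heavier handle hardly slides. Starts at 0.7 to 1.4
- saw_mid (a point): centre of the saw's handle: 59 mm from the hinge along +x, at half thickness (10 mm)
- rule: folding angle rule, flat on the bench: two aluminium legs 120 mm long from the hinge, each 17 wide, 12 thick, on a round housing (34 diameter, 12 tall, black top). Origin on the hinge axis at the underside; +x along the fixed leg, which lies at y -17 to 0; z up. Folded: 34 wide (y -17 to 17), x -17 to 120 mm. 160 g with housing, swinging leg 60 g. May be absent (None)
- rule_leg (a joint): angle of the angle rule's swinging leg (rad): 0 = folded beside the fixed leg (hard stop), grows from the fixed leg's +x towards its +y (counter-clockwise from above). The leg lies along that angle, 0 to 17 mm off the line through the hinge, on the side away from the fixed leg. Light friction (0.012 N m); pushed near its end it swings, the fixed part hardly slides. Starts at 0.7 to 1.4
- rule_mid (a point): centre of the folded angle rule: on the fixed leg's inner edge, 51.5 mm from the hinge along +x, at half thickness (6 mm)
- bevel: sliding bevel: dark wood stock 128 x 28 x 18 mm with a brass end, and a plain steel blade 26 wide, 3 thick that turns into a slot in the stock (blade 7.5 to 10.5 mm above the underside, clear of the bench). Origin on the hinge axis at the underside; +x along the stock, which spans x -14 to 114, y -14 to 14 mm; z up. Folded: 128 x 28 x 18. Stock 220 g, blade 40 g. May be absent (None)
- bevel_blade (a joint): angle of the bevel's blade (rad): 0 = fully in the stock's slot (hard stop), grows as the blade swings from the stock's +x direction towards +y (counter-clockwise from above). The blade is centred on the line through the hinge and reaches 104 mm from it. Light friction (0.012 N m): pushed near its end it swings while the stock hardly slides. Starts at 0.7 to 1.4
- bevel_mid (a point): centre of the bevel's stock: 50 mm from the hinge along +x, at half thickness (9 mm)
- dividers: carpenter's dividers, flat on the bench: two dark steel legs on a round joint (24 mm diameter, 12 tall). A leg is 12 wide and 12 thick for 68 mm from the hinge, then 7 wide to 98, then a point to 108. Origin on the hinge axis at the underside; +x along the fixed leg, which lies at y -12 to 0; z up. Folded: 24 wide, x -12 to 108 mm. 130 g, swinging leg 50 g. May be absent (None)
- dividers_leg (a joint): angle of the dividers' swinging leg (rad): 0 = closed beside the fixed leg (hard stop), grows from the fixed leg's +x towards its +y (counter-clockwise from above); the leg lies 0 to 12 mm off the line through the hinge, on the side away from the fixed leg. Light friction (0.010 N m): pushed near its end it swings, the fixed part hardly slides. Starts at 0.7 to 1.4
- dividers_mid (a point): middle of the closed dividers: on the fixed leg's inner edge, 48 mm from the hinge along +x, at half thickness (6 mm)
- case: fitted wooden case fixed to the bench, 270 (x) x 186 (y) x 40 mm, walls 10, floor 8, cork-lined. Origin at the centre of its underside; lid hinged along its +y side. Ribs 12 mm high (tops 20 mm above the bench) form four pockets along y; a trough across their middle (y -26 to 26 mm) lets fingers down beside the tools. From -x to +x: saw, rule, bevel, dividers, 25 mm or more clear beside each tool
- pocket_saw (a point): centre of the saw's pocket (40 x 158 mm, the longest, nearest the robot), on its floor, 8 mm above the bench; its length runs along the case's y
- pocket_rule (a point): centre of the angle rule's pocket (44 x 148 mm, the widest, second from the robot's end), on its floor, 8 mm above the bench; length along the case's y
- pocket_bevel (a point): centre of the bevel's pocket (38 x 138 mm, third), on its floor; length along the case's y
- pocket_dividers (a point): centre of the dividers' pocket (34 x 128 mm, the shortest and narrowest, farthest from the robot), on its floor; length along the case's y
- lid_edge (a point): middle of the lid's free (front) edge, at mid thickness, 198 mm from the hinge; the lid is a wooden panel 270 x 198 x 9 mm whose front overhangs the case by 12 mm
- lid_press (a point): point on the lid's outer face straight over the ball catch (34 mm from the middle of the case towards +x), 170 mm from the hinge: the place to press
- plane: bystander: wooden hand plane 190 x 55 mm, beyond the case
- mallet: bystander: wooden mallet, head 55 x 110 x 55 mm, handle 200 mm, at the right of the bench
- marking_block: bystander: planed wood block 120 x 60 x 45 mm, at the far right
- case_lid (a joint): lid angle (rad): 0 = fully shut on the walls; starts open at 1.66 to 1.8 (its stop, just past upright). Damped hinge: the lid stays where it is near upright, below about 1.3 it sinks slowly by its own weight (up to about 1 rad/s) until it rests on the ball catch, ajar at about 0.09; about 5 N down at its front then snaps it past the catch, which holds it shut
- case_hinge (a point): middle of the lid's hinge line, on the case's +y top edge, 40 mm above the bench; the line runs along the case's x

How it is judged:
On the way, in this order (a step that is already met when the one before it is completed fails the run):
1. every tool that is out lies folded in its own pocket, let go, with the lid still open (horizontal distance between saw_mid and pocket_saw below 0.012 m and horizontal distance between rule_mid and pocket_rule below 0.012 m and horizontal distance between bevel_mid and pocket_bevel below 0.012 m and horizontal distance between dividers_mid and pocket_dividers below 0.012 m and z of saw_mid in the frame of pocket_saw below 0.015 m and z of rule_mid in the frame of pocket_rule below 0.011 m and z of bevel_mid in the frame of pocket_bevel below 0.014 m and z of dividers_mid in the frame of pocket_dividers below 0.011 m and angle between the x axis of each of saw, rule, bevel, dividers and the y axis of case, either way round below 0.12 rad and value of joint each of saw_blade, rule_leg, bevel_blade, dividers_leg below 0.08 rad and contact force between each of saw, rule, bevel, dividers and the fingers below 0.1 N and value of joint case_lid above 0.5 rad), for 0.2 s.
2. the lid is pressed shut past its catch (value of joint case_lid below 0.025 rad), for 0.3 s.
At the end, for the whole second after the job is handed in: Each tool present lies folded (hinge under 0.08 rad) and flat on the floor of its own pocket (middle within 12 mm of the pocket's centre, height within 5 mm, along the pocket within 0.12 rad, either way round), and the lid is fully shut on its catch (under 0.025 rad), everything at rest (horizontal distance between saw_mid and pocket_saw below 0.012 m and horizontal distance between rule_mid and pocket_rule below 0.012 m and horizontal distance between bevel_mid and pocket_bevel below 0.012 m and horizontal distance between dividers_mid and pocket_dividers below 0.012 m and z of saw_mid in the frame of pocket_saw below 0.015 m and z of rule_mid in the frame of pocket_rule below 0.011 m and z of bevel_mid in the frame of pocket_bevel below 0.014 m and z of dividers_mid in the frame of pocket_dividers below 0.011 m and angle between the x axis of each of saw, rule, bevel, dividers and the y axis of case, either way round below 0.12 rad and value of joint each of saw_blade, rule_leg, bevel_blade, dividers_leg below 0.08 rad and linear speed of each of saw, rule, bevel, dividers below 0.02 m/s and value of joint case_lid below 0.025 rad); the robot touches nothing.
It fails at once if the hand plane is shifted more than 3 cm (distance of plane from where it was at the start of the episode above 0.03 m).
It fails at once if the mallet is shifted more than 3 cm (distance of mallet from where it was at the start of the episode above 0.03 m).
It fails at once if the wood block is shifted more than 3 cm (distance of marking_block from where it was at the start of the episode above 0.03 m).
Of saw, rule, bevel, dividers only 3 to 4 are there at a start; the rules pass over those that are not, and their reading is None.
At some moment in a run one of saw, rule, bevel, dividers may be knocked a few centimetres aside while the robot is not near it.
Once in a run the grip may slacken for a moment while it holds something.
It also fails if it takes over 208 s, if anything falls off the work surface, if the arm or the gripper's body presses on something with over 40 N, if the wrist force passes 120 N, or if a joint passes its speed limit or range.

### The arm

A 7-joint arm with a two-finger parallel gripper is mounted at the origin on the work surface. World frame = base frame: x ahead of the robot, y to its left, z up, the work surface at z = 0. Lengths are in m, angles in rad, forces in N, time in s.
With the tool pointing down it reaches from about 0.425 to 0.925 m from the base axis. Payload 6.8 kg.
Tool frame: the origin (TCP) lies at the very end of the fingers, on their centre line; the grasp point (between the pads) lies 19 mm behind it; z points along the fingers, y is the line along which they close (so a half turn about z gives the same grasp; the last joint's range is limited). The gripper opens to 85 mm and grips with 20 to 120 N. Pads are 22 mm wide; open, the fingers measure 114 mm over their backs; the gripper's body (76 mm by 85 mm) begins 54 mm behind the grasp point. The pads swing forward as they close: fully open they stand 13 mm farther back than shut.
Start: joints at [-1.295, 0.477, 0.022, 1.555, -0.011, 1.109, -0.083], TCP at [0.253, 0.626, 0.231] pointing down, gripper open.
Joint ranges: [-2.96, 2.96], [-0.34, 2.1], [-1.41, 1.46], [0.24, 2.44], [-1.37, 4.51], [0.17, 1.92], [-2.96, 2.96]. Speed limits (rad/s): [2.39, 2.39, 3.14, 3.14, 3.14, 3.14, 3.14].

### API

Orientations are given as a unit quaternion [w, x, y, z].
In Python, from station import bot gives the robot as it stands. The module is installed in compiled form; this text tells all that it offers.
- The arm moves only by the shell command python3 -m jog 'ROWS' [OPENING] [FORCE]. ROWS is JSON, a list of rows, each a list of 4 numbers: the shift along the tool's x, y, z in cm, then the turn about the tool's z in rad. In form: [[x, y, z, spin], ...]. A call has 1 to 20 rows; each row is the pose to reach, as a shift and turn from the pose commanded when the call began, along the tool's axes at that moment; what a row does not reach only later rows make up. A row lasts 1/12 s, in which the tool goes at most 41.7 mm and 7.16 degrees, less where a joint would pass 70% of its speed; a pose out of reach is approached as far as the arm can. A call with a gripper value outside its range is refused whole. OPENING is the closure, from -1 (fully open) to 1 (shut), set as the call begins (- or left out, the last holds). The fingers move at their own pace and stop on an object; FORCE is the grip in N (left out, the last holds). Time passes only in rows, so rows that repeat a pose let the fingers close. It gives the time, the measured TCP pose, the force, the opening and the grip force at its end, in the units of the state.
- bot.get_obs(): the state, without advancing time (a new reading comes with each control period).
- bot.read_camera(name): name is "scene" or "top"; returns a dict with "pixels" (420x560x3 uint8, red, green, blue), "depth" (420x560 float32, m along the optical axis (not along the pixel's ray), 0 where there is no reading), "fovy" (degrees; the focal length in pixels is half the picture's height over the tangent of half this angle, whatever the lens; pixels are square), "cx", "cy" (the principal point, pixels), "distortion" ([k1, k2, p1, p2, k3] as OpenCV has them; the pictures are not rectified), "pose" (4x4, takes a point from camera to world coordinates). Camera axes: x right, y down, z forward; pixel columns grow to the right and rows downward; lengths in m; the calibration is good to about 2 mm. A picture is of the moment at which its call begins.
- bot.hand_in(): hands the job in; it is judged then, once.
The state is a dict: "t": time; "q": joint angles; "joint_vel": joint speeds; "joint_torque": joint torques, N m; "eef_pos": TCP position; "tool_rot": TCP orientation; "contact_force": force on the tool from outside, world axes, zero at the start; "torque": the same for the moment, N m; "gripper_width": opening from 0.0 (shut) to 1.0 (fully open); "grasp_force": force on a finger pad.
Only numpy, scipy, OpenCV 4.12 (cv2) and the standard library are available. Lean on these libraries where they do the work, as an engineer would, in place of code of your own. Each camera call takes 0.05 s, during which the arm holds its last target. There are 200 camera calls.

## Working session

There is one attempt and no reset: what is moved stays moved. The work goes in short steps, Python scripts to look and compute and a shell command to move; the robot and the scene stay as the last step left them, time stands still between calls to the robot, and variables do not carry over. Pictures are saved under pics/ and viewed, at most 14 in all, crops included, and the job is handed in when it is done.

```bash
mkdir -p pics; cat > h.py <<'E'
import numpy as np, cv2
from station import bot
def cam(n):
    c=bot.read_camera(n); h=c["pixels"].shape[0]
    f=h/2/np.tan(np.radians(c["fovy"])/2)
    c["K"]=np.array([[f,0,c["cx"]],[0,f,c["cy"]],[0,0,1.]]); c["D"]=np.array(c["distortion"],float); c["pose"]=np.array(c["pose"]); return c
def save(c,p,box=None,s=1):
    im=c["pixels"][:,:,::-1]
    if box: im=im[box[1]:box[3],box[0]:box[2]]
    cv2.imwrite(p,cv2.resize(im,None,fx=s,fy=s,interpolation=cv2.INTER_CUBIC))
def ray(c,uv):
    p=cv2.undistortPoints(np.array(uv,float).reshape(-1,1,2),c["K"],c["D"]).reshape(-1,2)
    return np.c_[p,np.ones(len(p))]
def atz(c,uv,z):
    d=ray(c,uv)@c["pose"][:3,:3].T; o=c["pose"][:3,3]
    return o+d*((z-o[2])/d[:,2])[:,None]
def bydepth(c,uv):
    z=np.array([c["depth"][int(round(v)),int(round(u))] for u,v in uv])
    return (ray(c,uv)*z[:,None])@c["pose"][:3,:3].T+c["pose"][:3,3]
def rect(c,x0,x1,y0,y1,z,s=2000,save=None):
    # top-down ortho map of plane z: px col = (y1-y)*s, row=(x1-x)*s  (x up, y left)
    W=int((y1-y0)*s);H=int((x1-x0)*s)
    J,I=np.meshgrid(np.arange(W),np.arange(H))
    P=np.stack([x1-I/s,y1-J/s,np.full(I.shape,z)],-1).reshape(-1,3)
    R=c["pose"][:3,:3];t=c["pose"][:3,3]
    q=(P-t)@R
    uv,_=cv2.projectPoints(q,np.zeros(3),np.zeros(3),c["K"],c["D"])
    uv=uv.reshape(H,W,2).astype(np.float32)
    im=cv2.remap(c["pixels"][:,:,::-1].copy(),uv,None,cv2.INTER_CUBIC)
    if save: cv2.imwrite(save,im)
    return im
E
python3 - <<'E'
from h import *
np.set_printoptions(precision=4,suppress=True)
o=bot.get_obs();print(o)
for n in("top","scene"):
    c=cam(n);save(c,f"pics/{n}0.png",s=1.4);print(n,c["pose"],c["K"],c["D"])
E
```

```text
{'t': 0.0, 'q': array([-1.2951,  0.4778,  0.0223,  1.5565, -0.0115,  1.1093, -0.0831]), 'joint_vel': array([ 0.0016, -0.0027, -0.0007,  0.0014, -0.0004, -0.0005,  0.0012]), 'joint_torque': array([  0.0002, -59.644 ,   1.6088, -28.1199,   0.0126,   0.0092,
        -0.    ]), 'eef_pos': array([0.2525, 0.6253, 0.2303]), 'tool_rot': array([-0.0001,  0.1907,  0.9816, -0.0009]), 'contact_force': array([-0.0534, -0.0834,  0.6776]), 'torque': array([-0.0206,  0.0158, -0.0461]), 'grasp_force': 0.0, 'gripper_width': 1.0018346451751923}
top [[-0.0053 -0.9983  0.0582  0.4529]
 [-1.      0.0055  0.0044 -0.0911]
 [-0.0047 -0.0582 -0.9983  1.4741]
 [ 0.      0.      0.      1.    ]] [[504.2007   0.     274.5072]
 [  0.     504.2007 216.0896]
 [  0.       0.       1.    ]] [0.0132 0.     0.     0.     0.    ]
scene [[ 0.774   0.3717 -0.5126  1.167 ]
 [ 0.6331 -0.4659  0.6182 -0.8523]
 [-0.009  -0.803  -0.5959  0.8017]
 [ 0.      0.      0.      1.    ]] [[447.5848   0.     274.9223]
 [  0.     447.5848 212.7076]
 [  0.       0.       1.    ]] [-0.0344  0.      0.      0.      0.    ]
```

View pics/top0.png

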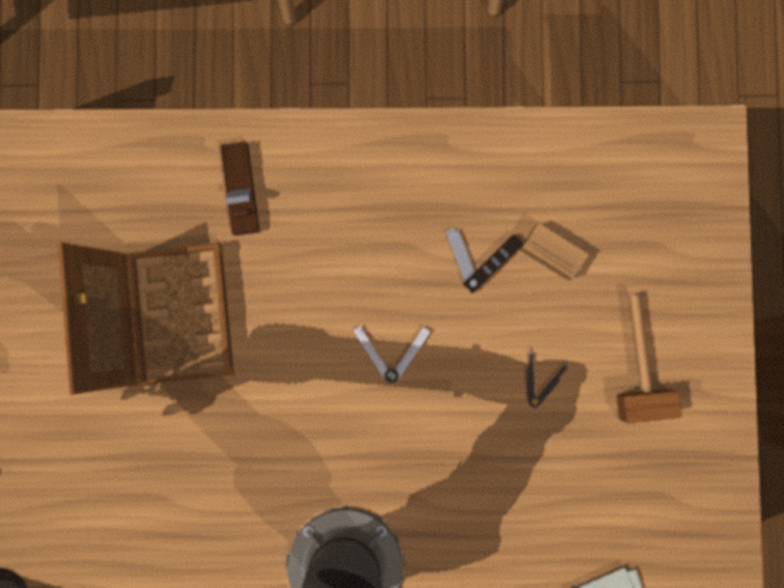

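View pics/scene0.png

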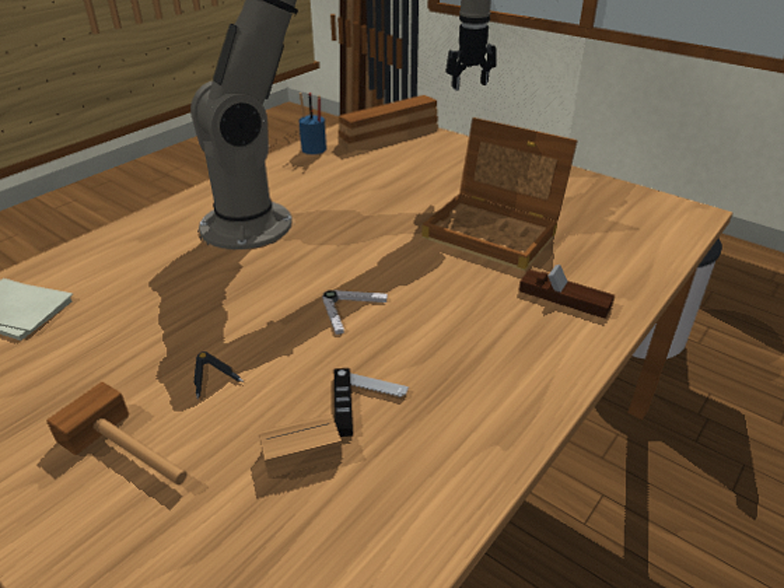

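The top view shows the saw (hinge ~473,283, blade up), the rule (hinge ~391,376) and the dividers (hinge ~535,402). There is no bevel. The case is at ~(185,312), with its lid open to the left (+y).

```bash
python3 - <<'E'
from h import *
c=cam("top")
im=rect(c,.33,.71,-.5,0.0,.012,s=1500)
for k in range(11): cv2.putText(im,f"{-.05*k:.2f}",(int(75*k),12),0,.4,(0,0,255),1)
for k in range(8): cv2.putText(im,f"{.71-.05*k:.2f}",(0,int(75*k)+5),0,.4,(0,0,255),1)
cv2.imwrite("pics/o1.png",im)
im=rect(c,.33,.71,.13,.5,.04,s=1500)
cv2.imwrite("pics/o2.png",im)
np.savez("c0.npz",d=c["depth"])
E
```

```text
(no output)
```

View pics/o1.png

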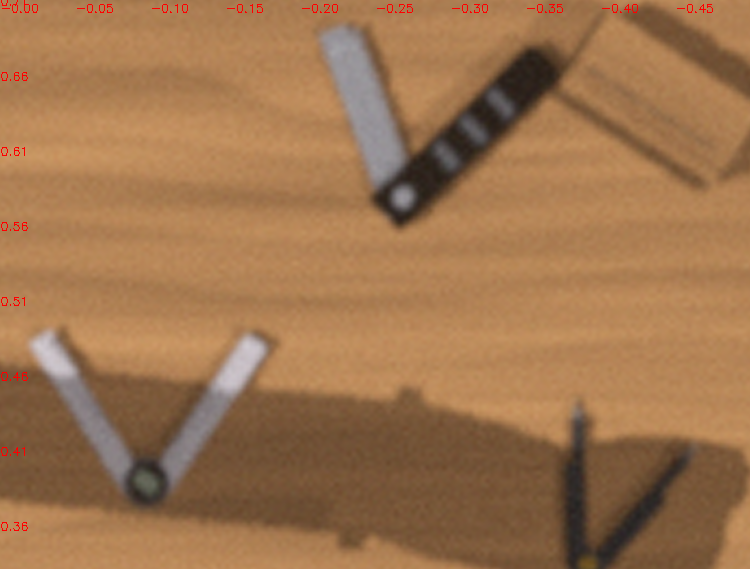

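View pics/o2.png

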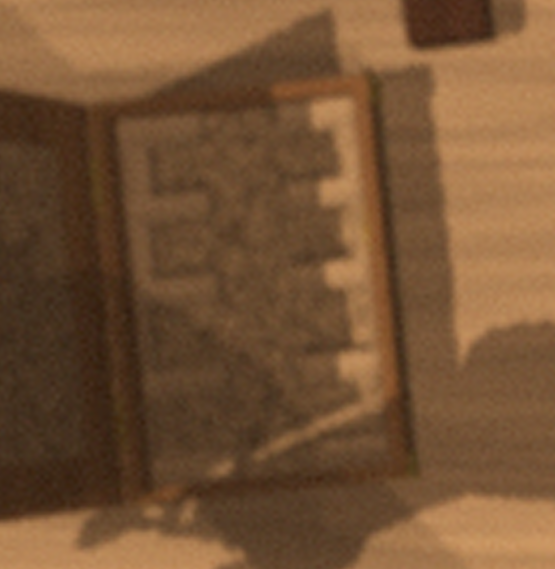

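Saw: hinge (402,197), handle end (540,65), blade tip (342,32). Rule: hinge (147,482), tips (45,345) and (255,345). Dividers: hinge ~(588,565), tips (578,405) and (690,448). Case front corners: (372,75) and (412,474). Next, a depth profile for the pockets and a check on the tool heights.

```bash
cat >> h.py <<'E'
CC=np.array([.5177,.3312]);CA=.100
def cw(x,y): # case->world (m)
    return CC+np.array([x*np.cos(CA)-y*np.sin(CA), x*np.sin(CA)+y*np.cos(CA)])
def cloud(c):
    v,u=np.mgrid[0:420,0:560]; d=c["depth"]
    P=(ray(c,np.stack([u,v],-1).reshape(-1,2))*d.reshape(-1,1))@c["pose"][:3,:3].T+c["pose"][:3,3]
    return P[d.ravel()>0], c["pixels"].reshape(-1,3)[d.ravel()>0]
def go(x,y,z,thy=None):
    "row (cm,cm,cm,rad) from the measured pose to TCP x,y,z with tool y axis heading thy (mod pi)"
    from scipy.spatial.transform import Rotation as R
    o=bot.get_obs(); q=o["tool_rot"]; M=R.from_quat([q[1],q[2],q[3],q[0]]).as_matrix()
    d=M.T@(np.array([x,y,z])-o["eef_pos"])*100
    h=np.arctan2(M[1,1],M[0,1]); s=0
    if thy is not None: s=-((thy-h+np.pi/2)%np.pi-np.pi/2)
    return np.round(np.r_[d,s],2).tolist(), "head %.2f q7 %.2f"%(h,o["q"][6])
E
python3 - <<'E'
from h import *
np.set_printoptions(precision=1,suppress=True,linewidth=150)
c=cam("top");P,C=cloud(c)
L=P[:,:2]-CC; k=np.array([[np.cos(CA),np.sin(CA)],[-np.sin(CA),np.cos(CA)]]); L=(L@k.T)*1000; Z=P[:,2]*1000
for y0 in(-60,60):
  print("y",y0)
  print([(int(x),round(float(np.median(Z[m])),0)) for x in range(-141,142,3) if (m:=(abs(L[:,1]-y0)<10)&(abs(L[:,0]-x)<2)).sum()>2])
print("along y x=0");print([(int(x),round(float(np.median(Z[m])),0)) for x in range(-105,110,3) if (m:=(abs(L[:,0])<50)&(abs(L[:,1]-x)<1.6)).sum()>2])
print("along x y=-88 wall");print([(int(x),round(float(np.median(Z[m])),0)) for x in range(-147,147,3) if (m:=(abs(L[:,1]+88)<3)&(abs(L[:,0]-x)<1.6)).sum()>1 and abs(x)>120])
m=(P[:,0]>.6)&(P[:,0]<.7)&(P[:,1]<-.02)&(P[:,1]>-.1);print("bench",np.median(Z[m]),Z[m].std())
for n,x,y in(("saw",.62,-.31),("rule",.389,-.098),("ruleleg",.45,-.14)):
  m=np.hypot(P[:,0]-x,P[:,1]-y)<.006;print(n,np.median(Z[m]))
E
```

```text
y -60
[(-141, 1.0), (-138, 4.0), (-135, 42.0), (-132, 43.0), (-129, 38.0), (-126, 23.0), (-123, 20.0), (-120, 20.0), (-117, 20.0), (-114, 21.0), (-111, 20.0), (-108, 18.0), (-105, 9.0), (-102, 6.0), (-99, 8.0), (-96, 11.0), (-93, 13.0), (-90, 9.0), (-87, 8.0), (-84, 8.0), (-81, 9.0), (-78, 10.0), (-75, 7.0), (-72, 8.0), (-69, 9.0), (-66, 19.0), (-63, 19.0), (-60, 19.0), (-57, 20.0), (-54, 19.0), (-51, 21.0), (-48, 9.0), (-45, 8.0), (-42, 9.0), (-39, 6.0), (-36, 6.0), (-33, 6.0), (-30, 9.0), (-27, 9.0), (-24, 10.0), (-21, 8.0), (-18, 10.0), (-15, 8.0), (-12, 10.0), (-9, 9.0), (-6, 9.0), (-3, 19.0), (0, 20.0), (3, 19.0), (6, 20.0), (9, 20.0), (12, 18.0), (15, 11.0), (18, 11.0), (21, 8.0), (24, 12.0), (27, 12.0), (30, 8.0), (33, 10.0), (36, 10.0), (39, 10.0), (42, 12.0), (45, 12.0), (48, 12.0), (51, 18.0), (54, 23.0), (57, 19.0), (60, 20.0), (63, 22.0), (66, 22.0), (69, 22.0), (72, 22.0), (75, 17.0), (78, 17.0), (81, 15.0), (84, 14.0), (87, 14.0), (90, 18.0), (93, 16.0), (96, 13.0), (99, 10.0), (102, 14.0), (105, 20.0), (108, 20.0), (111, 18.0), (114, 21.0), (117, 20.0), (120, 18.0), (1
[... 1755 characters left out ...]
, 9.0), (27, 9.0), (30, 10.0), (33, 10.0), (36, 8.0), (39, 8.0), (42, 9.0), (45, 10.0), (48, 9.0), (51, 11.0), (54, 10.0), (57, 10.0), (60, 9.0), (63, 10.0), (66, 9.0), (69, 9.0), (72, 10.0), (75, 18.0), (78, 19.0), (81, 21.0), (84, 24.0), (87, 31.0), (90, 41.0), (93, 40.0), (96, 45.0), (99, 54.0), (102, 67.0), (105, 84.0), (108, 99.0)]
along x y=-88 wall
[(-147, 1.0), (-144, -1.0), (-141, -1.0), (-138, -3.0), (-135, 33.0), (-132, 37.0), (-129, 38.0), (-126, 31.0), (-123, 29.0), (123, 17.0), (126, 23.0), (129, 39.0), (132, 19.0), (135, 24.0), (138, 4.0), (141, 4.0), (144, 6.0)]
bench 0.3833966485197182 3.199129316361952
saw 19.543645752962746
rule 13.362521488682333
ruleleg 9.098017020365944
```

Depth puts the case centre about 3 mm further along +y, with pockets at case x -87, -27, 32 and 86 mm. The bench and tool heights match. I'll fold the saw first.

```bash
sed -i 's/CC=np.array.*;CA/CC=np.array([.5174,.3342]);CA/' h.py
python3 - <<'E'
from h import *
for w in [(.652,-.192,.33),(.652,-.192,.006),(.673,-.227,.006),(.678,-.267,.006),(.670,-.2905,.006),(.6606,-.3057,.006)]: print(*go(*w,.763))
E
```

```text
[-67.65, -60.87, -9.86, 0.42] head 1.19 q7 -0.08
[-67.65, -60.83, 22.54, 0.42] head 1.19 q7 -0.08
[-70.9, -63.29, 22.54, 0.42] head 1.19 q7 -0.08
[-72.87, -66.81, 22.55, 0.42] head 1.19 q7 -0.08
[-73.0, -69.29, 22.55, 0.42] head 1.19 q7 -0.08
[-72.7, -71.05, 22.55, 0.42] head 1.19 q7 -0.08
```

```bash
python3 -m jog '[[0,0,-10,0],[0,0,-10,0],[0,0,-10,0],[-67.6,-60.9,-10,0.42],[-67.6,-60.9,-10,0.42],[-67.6,-60.9,-10,0.42],[-67.6,-60.9,-10,0.42],[-67.6,-60.9,-10,0.42],[-67.6,-60.9,-10,0.42],[-67.6,-60.9,-10,0.42],[-67.6,-60.9,-10,0.42],[-67.6,-60.9,-10,0.42],[-67.6,-60.9,-10,0.42],[-67.6,-60.9,-10,0.42],[-67.6,-60.9,-10,0.42],[-67.6,-60.9,-10,0.42],[-67.6,-60.9,-10,0.42],[-67.6,-60.9,-10,0.42],[-67.6,-60.9,-10,0.42],[-67.6,-60.9,-10,0.42]]' 1 40
python3 - <<'E'
from h import *
for w in [(.652,-.192,.33),(.652,-.192,.006)]: print(*go(*w,.763))
E
```

```text
t: 1.87
eef_pos: [0.5636, -0.0127, 0.3314]
tool_rot: [0.0, 0.391, 0.92, 0.0]
contact_force: [0.7, 0.3, -0.6]
gripper_width: -0.002
grasp_force: 0.0
[-19.05, -6.09, 0.14, 0.0] head 0.77 q7 0.80
[-19.05, -6.1, 32.54, 0.0] head 0.77 q7 0.80
```

```bash
python3 -m jog '[[-19,-6.1,0,0],[-19,-6.1,0,0],[-19,-6.1,0,0],[-19,-6.1,0,0],[-19,-6.1,0,0],[-19,-6.1,0,0],[-19,-6.1,27,0],[-19,-6.1,27,0],[-19,-6.1,27,0],[-19,-6.1,27,0],[-19,-6.1,27,0],[-19,-6.1,27,0],[-19,-6.1,27,0],[-19,-6.1,27,0],[-19,-6.1,27,0]]'
python3 - <<'E'
from h import *
for w in [(.652,-.192,.006),(.673,-.227,.006),(.678,-.267,.006),(.670,-.2905,.006),(.6606,-.3057,.006)]: print(*go(*w,.763))
E
```

```text
t: 3.12
eef_pos: [0.6505, -0.1897, 0.0606]
tool_rot: [-0.001, 0.391, 0.92, -0.0]
contact_force: [1.2, -0.4, 1.0]
gripper_width: 0.004
grasp_force: 0.0
[-0.28, -0.05, 5.46, 0.0] head 0.77 q7 1.29
[-4.25, -0.96, 5.45, 0.0] head 0.77 q7 1.29
[-7.48, -3.38, 5.45, 0.0] head 0.77 q7 1.29
[-8.62, -5.59, 5.45, 0.0] head 0.77 q7 1.29
[-9.06, -7.32, 5.45, 0.0] head 0.77 q7 1.29
```

```bash
python3 -m jog '[[0,0,3,0],[0,0,5.4,0],[0,0,5.4,0],[-2,-0.5,5.4,0],[-4,-1,5.4,0],[-5,-1.7,5.4,0],[-6,-2.4,5.4,0],[-7.2,-3.3,5.4,0],[-7.8,-4.4,5.4,0],[-8.3,-5.5,5.4,0],[-8.5,-6.3,5.4,0],[-8.7,-7,5.4,0],[-8.7,-7.2,5.4,0],[-8.7,-7.2,5.4,0]]'
python3 - <<'E'
from h import *
print(bot.get_obs()["eef_pos"])
c=cam("top");a=rect(c,.52,.71,-.42,-.16,.012,s=1500)
c=cam("scene");b=rect(c,.52,.71,-.42,-.16,.012,s=1500)
cv2.imwrite("pics/s1.png",np.hstack([a,b]))
E
```

```text
t: 4.28
eef_pos: [0.6587, -0.303, 0.0072]
tool_rot: [-0.0, 0.392, 0.92, -0.0]
contact_force: [-0.9, 0.4, -0.4]
gripper_width: 0.003
grasp_force: 0.0
[ 0.65870193 -0.3029716   0.00719918]
```

View pics/s1.png

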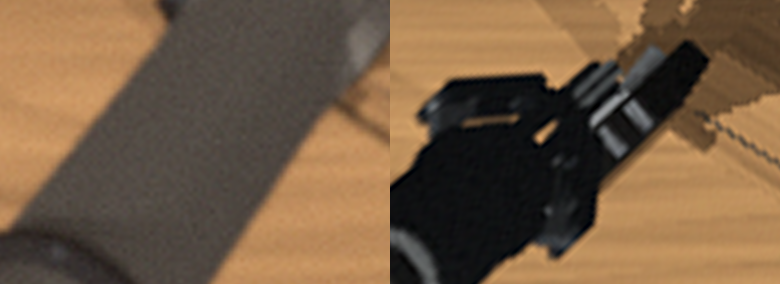

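Blade is almost in; scene crop shows it protruding about 1 cm beside the handle, fingers at (600,90). Grasping at the handle middle will press it fully home.

```bash
python3 - <<'E'
from h import *
for w in [(.6587,-.3029,.08),(.617,-.310,.08),(.617,-.310,.003)]: print(*go(*w,.763))
E
```

```text
[-0.02, -0.17, -7.29, 0.0] head 0.77 q7 1.44
[2.37, -3.66, -7.29, 0.0] head 0.77 q7 1.44
[2.36, -3.66, 0.41, 0.0] head 0.77 q7 1.44
```

```bash
python3 -m jog '[[0,0.5,-4,0],[0,0,-7.3,0],[0,0,-7.3,0],[2.4,-3.6,-7.3,0],[2.4,-3.6,-7.3,0],[2.4,-3.6,-7.3,0],[2.4,-3.6,-7.3,0]]' -
python3 -m jog '[[0,0,0,0],[0,0,0,0],[0,0,0,0],[0,0,0,0],[0,0,0,0],[0,0,4,0],[0,0,7.6,0],[0,0,7.6,0],[0,0,7.6,0],[0,0,7.6,0]]' -1
python3 -m jog '[[0,0,0,0],[0,0,0,0],[0,0,0,0],[0,0,0,0],[0,0,0,0],[0,0,0,0],[0,0,0,0],[0,0,0,0],[0,0,0,0],[0,0,0,0]]' 1 60
```

```text
t: 4.97
eef_pos: [0.6175, -0.3095, 0.0804]
tool_rot: [0.0, 0.391, 0.92, 0.0]
contact_force: [0.0, 0.2, 0.3]
gripper_width: 0.004
grasp_force: 0.0
t: 5.8
eef_pos: [0.6179, -0.3111, 0.0059]
tool_rot: [0.001, 0.391, 0.92, -0.0]
contact_force: [-0.0, -0.9, 0.3]
gripper_width: 1.004
grasp_force: 0.0
t: 6.63
eef_pos: [0.6183, -0.3101, 0.0056]
tool_rot: [0.001, 0.391, 0.92, 0.0]
contact_force: [1.0, 2.0, 6.6]
gripper_width: 0.334
grasp_force: 60.6
```

```bash
python3 -m jog '[[0,0,-2,0],[0,0,-5,0],[0,0,-9,0],[0,0,-12,0],[0,0,-12,0],[0,0,-12,0]]'
python3 - <<'E'
from h import *
x,y=cw(-.087,0)
print(*go(x,y,.125,CA),x,y)
c=cam("scene");save(c,"pics/s2.png",(150,180,400,380),2)
E
```

```text
t: 7.13
eef_pos: [0.6179, -0.3107, 0.126]
tool_rot: [0.002, 0.391, 0.92, 0.0]
contact_force: [-0.6, 0.1, -3.3]
gripper_width: 0.331
grasp_force: 60.0
[58.79, 30.68, -0.02, 0.67] head 0.77 q7 1.43 0.43083463762081176 0.32551449275172595
```

View pics/s2.png

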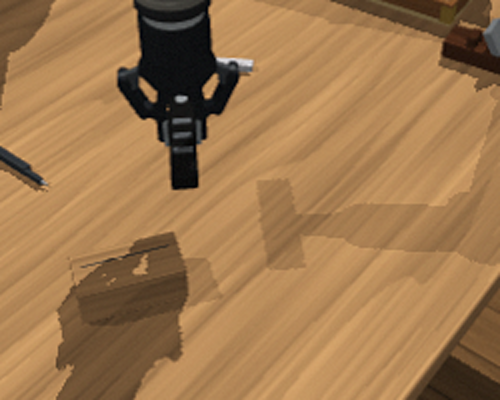

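Saw is held folded (~(182,160)). The light bit at (238,66) is the rule's leg behind. Carrying it to the case.

```bash
python3 -m jog '[[58.8,30.7,0,0.67],[58.8,30.7,0,0.67],[58.8,30.7,0,0.67],[58.8,30.7,0,0.67],[58.8,30.7,0,0.67],[58.8,30.7,0,0.67],[58.8,30.7,0,0.67],[58.8,30.7,0,0.67],[58.8,30.7,0,0.67],[58.8,30.7,0,0.67],[58.8,30.7,0,0.67],[58.8,30.7,0,0.67],[58.8,30.7,0,0.67],[58.8,30.7,0,0.67],[58.8,30.7,0,0.67],[58.8,30.7,0,0.67],[58.8,30.7,0,0.67],[58.8,30.7,0,0.67],[58.8,30.7,0,0.67],[58.8,30.7,0,0.67]]'
python3 - <<'E'
from h import *
x,y=cw(-.087,0)
print(*go(x,y,.014,CA),x,y)
c=cam("top");P,C=cloud(c)
save(c,"pics/s3.png",(80,150,280,320),3)
E
```

```text
t: 8.85
eef_pos: [0.4299, 0.3241, 0.1234]
tool_rot: [0.0, 0.673, 0.74, -0.001]
contact_force: [0.3, -0.4, -2.8]
gripper_width: 0.332
grasp_force: 60.1
[0.16, 0.12, 10.93, -0.01] head 0.09 q7 -0.26 0.43083463762081176 0.32551449275172595
```

View pics/s3.png

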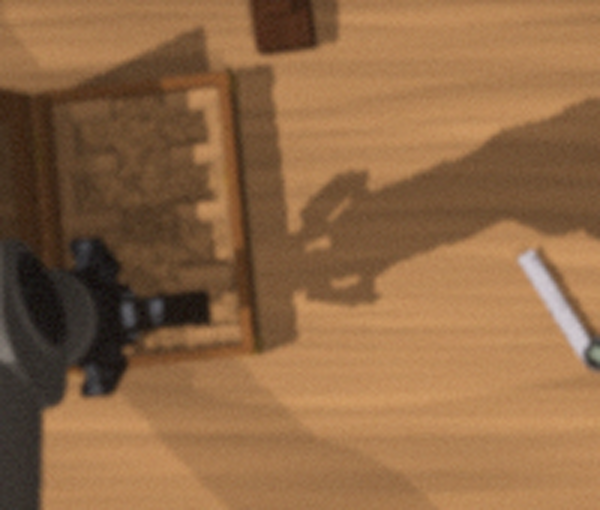

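```bash
python3 - <<'E'
from h import *
c=cam("top")
uv=[(80+208/3,150+292/3),(80+208/3,150+323/3)]
p=atz(c,uv,.136)[:,:2];print(p, p.mean(0)-bot.get_obs()["eef_pos"][:2])
m=p.mean(0)-CC; print("case frame", m[0]*np.cos(CA)+m[1]*np.sin(CA), -m[0]*np.sin(CA)+m[1]*np.cos(CA))
E
python3 -m jog '[[0.1,0,3,-0.01],[0.1,0,6,-0.01],[0.1,0,8,-0.01],[0.1,0,9,-0.01],[0.1,0,9,-0.01],[0.1,0,9,-0.01]]'
```

```text
[[0.44978835 0.24689932]
 [0.4224959  0.24663571]] [ 0.0057619  -0.07753312]
case frame -0.08958060705077552 -0.07888343583563058
t: 9.45
eef_pos: [0.4306, 0.3265, 0.0347]
tool_rot: [0.0, 0.669, 0.743, -0.0]
contact_force: [0.1, -0.2, -3.1]
gripper_width: 0.335
grasp_force: 60.0
```

```bash
python3 -m jog '[[0.25,0,0,0],[0.25,0,0.6,0],[0.25,0,1.2,0],[0.25,0,1.7,0],[0.25,0,2.0,0],[0.25,0,2.0,0],[0.25,0,2.0,0]]'
```

```text
t: 10.03
eef_pos: [0.4297, 0.3296, 0.0141]
tool_rot: [0.0, 0.668, 0.744, -0.0]
contact_force: [0.2, -0.0, -3.5]
gripper_width: 0.335
grasp_force: 60.1
```

```bash
python3 -m jog '[[0,0,0.1,0],[0,0,0.1,0],[0,0,0.1,0],[0,0,0.1,0],[0,0,0.1,0],[0,0,0.1,0]]' -0.2
python3 -m jog '[[0,0,-2,0],[0,0,-5,0],[0,0,-9,0],[0,0,-12,0],[0,-22,-12,0],[0,-22,-12,0],[0,-22,-12,0],[0,-22,-12,0],[0,-22,-12,0],[0,-22,-12,0],[0,-22,-12,0],[0,-22,-12,0]]' -
python3 - <<'E'
from h import *
c=cam("top");print(bot.get_obs()["eef_pos"])
a=rect(c,.36,.68,.2,.46,.02,s=1500)
b=rect(c,.32,.52,-.5,0.0,.012,s=1000)
cv2.imwrite("pics/s4a.png",a);cv2.imwrite("pics/s4b.png",b)
h=max(a.shape[0],b.shape[0]);z=lambda i:np.vstack([i,np.zeros((h-i.shape[0],i.shape[1],3),np.uint8)])
im=np.hstack([z(a),z(b)]);print(im.shape);cv2.imwrite("pics/s4.png",im[:, :800])
E
```

```text
t: 10.53
eef_pos: [0.4306, 0.3299, 0.0136]
tool_rot: [0.0, 0.668, 0.744, 0.001]
contact_force: [3.4, 0.4, -0.9]
gripper_width: 0.602
grasp_force: 1.7
t: 11.53
eef_pos: [0.2099, 0.3063, 0.1334]
tool_rot: [-0.001, 0.667, 0.745, -0.0]
contact_force: [0.2, -0.4, 0.2]
gripper_width: 0.601
grasp_force: 0.0
[0.211116   0.30656856 0.13356707]
(480, 890, 3)
```

View pics/s4.png

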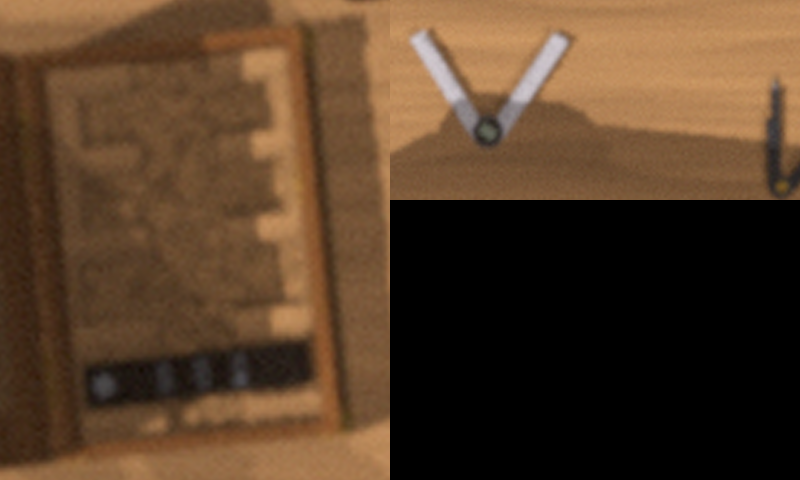

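Saw lies flat in its pocket (ends at cols 87 and 312, middle (200,372), ~2 mm from target). The rule and dividers have not moved. Next, the rule.

```bash
python3 - <<'E'
from h import *
for w in [(.43,.14,.12),(.4488,-.0117,.12),(.4488,-.0117,.005),(.4745,-.0393,.005),(.4895,-.0723,.005),(.4927,-.098,.005),(.4868,-.121,.005)]: print(*go(*w,1.002))
E
```

```text
[-18.92, 19.97, 1.34, -0.89] head 0.11 q7 -0.82
[-34.2, 20.21, 1.33, -0.89] head 0.11 q7 -0.82
[-34.21, 20.21, 12.83, -0.89] head 0.11 q7 -0.82
[-37.23, 22.47, 12.82, -0.89] head 0.11 q7 -0.82
[-40.67, 23.6, 12.82, -0.89] head 0.11 q7 -0.82
[-43.26, 23.65, 12.82, -0.89] head 0.11 q7 -0.82
[-45.48, 22.81, 12.82, -0.89] head 0.11 q7 -0.82
```

```bash
python3 -m jog '[[-18.9,20,1.3,-0.89],[-18.9,20,1.3,-0.89],[-18.9,20,1.3,-0.89],[-18.9,20,1.3,-0.89],[-18.9,20,1.3,-0.89],[-18.9,20,1.3,-0.89],[-18.9,20,1.3,-0.89],[-34.2,20.2,1.3,-0.89],[-34.2,20.2,1.3,-0.89],[-34.2,20.2,1.3,-0.89],[-34.2,20.2,1.3,-0.89],[-34.2,20.2,1.3,-0.89],[-34.2,20.2,1.3,-0.89],[-34.2,20.2,1.3,-0.89],[-34.2,20.2,7,-0.89],[-34.2,20.2,7,-0.89],[-34.2,20.2,7,-0.89]]' 1
python3 - <<'E'
from h import *
for w in [(.4488,-.0117,.005),(.4745,-.0393,.005),(.4895,-.0723,.005),(.4927,-.098,.005),(.4868,-.121,.005)]: print(*go(*w,1.002))
E
```

```text
t: 13.0
eef_pos: [0.4462, -0.012, 0.0605]
tool_rot: [-0.003, 0.283, 0.959, -0.001]
contact_force: [-0.5, 0.4, -0.2]
gripper_width: -0.0
grasp_force: 0.0
[-0.23, 0.2, 5.55, -0.0] head 1.00 q7 1.33
[-3.89, -0.73, 5.54, -0.0] head 1.00 q7 1.33
[-6.94, -2.69, 5.53, -0.0] head 1.00 q7 1.33
[-8.6, -4.67, 5.53, -0.0] head 1.00 q7 1.33
[-9.35, -6.92, 5.54, -0.0] head 1.00 q7 1.33
```

```bash
python3 -m jog '[[0,0,3,0],[0,0,5.6,0],[0,0,5.6,0],[0,0,5.6,0],[-1.9,-0.4,5.6,0],[-3.9,-0.9,5.6,0],[-5.4,-1.8,5.6,0],[-6.8,-2.7,5.6,0],[-7.7,-3.7,5.6,0],[-8.5,-4.7,5.6,0],[-9,-5.8,5.6,0],[-9.3,-6.6,5.6,0],[-9.3,-6.9,5.6,0],[-9.3,-6.9,5.6,0]]'
python3 - <<'E'
from h import *
c=cam("scene");b=rect(c,.34,.54,-.22,.05,.012,s=1500)
cv2.imwrite("pics/r1.png",b)
for w in [(.4868,-.121,.08),(.4321,-.1257,.08),(.4321,-.1257,.002)]: print(*go(*w,1.002))
E
```

```text
t: 14.17
eef_pos: [0.4892, -0.1212, 0.0085]
tool_rot: [0.001, 0.284, 0.959, 0.0]
contact_force: [0.7, -0.0, -0.3]
gripper_width: -0.004
grasp_force: 0.0
[0.17, -0.17, -7.19, -0.01] head 1.00 q7 1.62
[4.5, -3.54, -7.19, -0.01] head 1.00 q7 1.62
[4.51, -3.54, 0.61, -0.01] head 1.00 q7 1.62
```

View pics/r1.png

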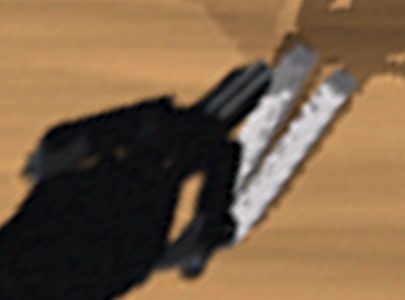

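Rule is nearly folded, with a small gap between the legs ((285,60) / (343,80)). Squeezing it closed.

```bash
python3 -m jog '[[0,0.5,-4,0],[0.2,0,-7.2,0],[0.2,0,-7.2,0],[4.4,-3.7,-7.2,0],[4.4,-3.7,-7.2,0],[4.4,-3.7,-7.2,0],[4.4,-3.7,-7.2,0],[4.4,-3.7,-7.2,0],[4.4,-3.7,-7.2,0]]' -1
python3 -m jog '[[0,0,4,0],[0,0,7,0],[0,0,7.2,0],[0,0,7.2,0],[0,0,7.2,0],[0,0,7.2,0]]' -
python3 - <<'E'
from h import *
print(*go(.433,-.128,.001,1.002))
E
```

```text
t: 14.97
eef_pos: [0.4332, -0.1274, 0.0794]
tool_rot: [0.0, 0.282, 0.959, 0.0]
contact_force: [-0.2, 0.5, -0.0]
gripper_width: 1.003
grasp_force: 0.0
t: 15.47
eef_pos: [0.4331, -0.1283, 0.0086]
tool_rot: [0.001, 0.283, 0.959, 0.0]
contact_force: [-0.3, 0.5, 0.4]
gripper_width: 1.001
grasp_force: 0.0
[0.03, 0.02, 0.76, -0.01] head 1.00 q7 1.68
```

Close partly, then lower to grip depth and squeeze.

```bash
python3 -m jog '[[0,0,0,0],[0,0,0,0],[0,0,0,0],[0,0,0.3,0],[0,0,0.6,0],[0,0,0.6,0],[0,0,0.6,0]]' -0.1 30
python3 -m jog '[[0,0,0,0],[0,0,0,0],[0,0,0,0],[0,0,0,0],[0,0,0,0],[0,0,0,0],[0,0,0,0],[0,0,0,0]]' 1 50
```

```text
t: 16.05
eef_pos: [0.4318, -0.1279, 0.0011]
tool_rot: [-0.0, 0.283, 0.959, -0.0]
contact_force: [0.7, -0.2, -0.6]
gripper_width: 0.55
grasp_force: 0.2
t: 16.72
eef_pos: [0.4321, -0.1279, 0.0016]
tool_rot: [0.0, 0.283, 0.959, 0.0]
contact_force: [0.4, 0.9, 6.7]
gripper_width: 0.377
grasp_force: 49.5
```

```bash
python3 -m jog '[[0,0,-2,0],[0,0,-5,0],[0,0,-9,0],[0,0,-13,0],[0,0,-13,0],[0,0,-13,0]]'
python3 - <<'E'
from h import *
x,y=cw(-.027,0)
print(*go(x,y,.13,CA),x,y)
E
```

```text
t: 17.22
eef_pos: [0.433, -0.1278, 0.1328]
tool_rot: [0.002, 0.283, 0.959, 0.001]
contact_force: [0.5, 1.0, -2.6]
gripper_width: 0.377
grasp_force: 51.0
[20.08, 41.7, 0.34, 0.9] head 1.00 q7 1.47 0.4905348875374933 0.33150449775053564
```

```bash
python3 -m jog '[[20.1,41.7,0.3,0.9],[20.1,41.7,0.3,0.9],[20.1,41.7,0.3,0.9],[20.1,41.7,0.3,0.9],[20.1,41.7,0.3,0.9],[20.1,41.7,0.3,0.9],[20.1,41.7,0.3,0.9],[20.1,41.7,0.3,0.9],[20.1,41.7,0.3,0.9],[20.1,41.7,0.3,0.9],[20.1,41.7,0.3,0.9],[20.1,41.7,0.3,0.9],[20.1,41.7,0.3,0.9],[20.1,41.7,0.3,0.9],[20.1,41.7,0.3,0.9],[20.1,41.7,0.3,0.9],[20.1,41.7,0.3,0.9]]'
python3 - <<'E'
from h import *
x,y=cw(-.027,0)
print(*go(x,y,.012,CA),x,y)
c=cam("top");b=rect(c,.36,.68,.2,.46,.137,s=1800);c=cam("scene")
np.save("b.npy",b)
im=c["pixels"][60:210,270:430,::-1];im=cv2.resize(im,None,fx=2,fy=2,interpolation=cv2.INTER_CUBIC)
o=np.zeros((576,790,3),np.uint8);o[:,:468]=b;o[:300,470:790]=im;cv2.imwrite("pics/r2.png",o)
E
```

```text
t: 18.63
eef_pos: [0.4894, 0.3295, 0.1279]
tool_rot: [-0.0, 0.673, 0.74, -0.001]
contact_force: [-0.1, 1.1, -1.8]
gripper_width: 0.375
grasp_force: 51.0
[0.2, 0.14, 11.59, -0.01] head 0.09 q7 -0.09 0.4905348875374933 0.33150449775053564
```

View pics/r2.png

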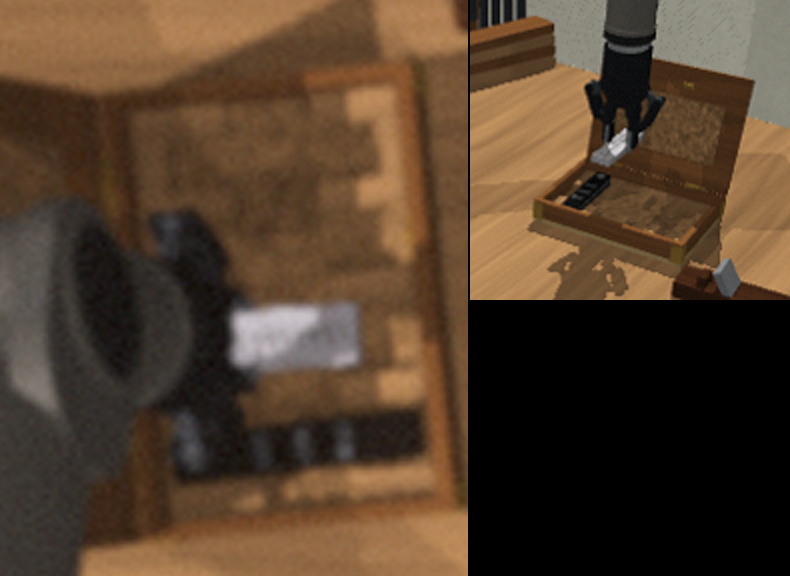

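Rule's far end is at (358,334), 68.4 mm from the TCP as expected, with a slight tilt. Lowering it.

```bash
python3 -m jog '[[0.1,0.1,3,-0.03],[0.1,0.1,6,-0.03],[0.1,0.1,8.5,-0.03],[0.1,0.1,10,-0.03],[0.1,0.1,11,-0.03],[0.1,0.1,11.3,-0.03],[0.1,0.1,11.3,-0.03],[0.1,0.1,11.3,-0.03]]'
```

```text
t: 19.4
eef_pos: [0.4913, 0.3328, 0.0164]
tool_rot: [0.0, 0.661, 0.75, 0.001]
contact_force: [0.3, 0.2, -1.3]
gripper_width: 0.375
grasp_force: 51.0
```

```bash
python3 -m jog '[[-0.1,0,0.3,0],[-0.1,0,0.6,0],[-0.1,0,0.6,0],[-0.1,0,0.6,0],[-0.1,0,0.6,0]]'
python3 -m jog '[[0,0,0,0],[0,0,0,0],[0,0,0,0],[0,0,0,0],[0,0,0,0],[0,0,0,0]]' -0.2
python3 -m jog '[[0,0,-2,0],[0,0,-5,0],[0,0,-9,0],[0,0,-12,0],[-20,-10,-12,0],[-20,-10,-12,0],[-20,-10,-12,0],[-20,-10,-12,0],[-20,-10,-12,0],[-20,-10,-12,0],[-20,-10,-12,0],[-20,-10,-12,0]]' 1
python3 - <<'E'
from h import *
c=cam("top");print(bot.get_obs()["eef_pos"])
a=rect(c,.36,.68,.2,.46,.02,s=1500)
b=rect(c,.30,.50,-.52,-.31,.012,s=1900)
h=max(a.shape[0],b.shape[0]);z=lambda i:np.vstack([i,np.zeros((h-i.shape[0],i.shape[1],3),np.uint8)])
im=np.hstack([z(a),z(b)]);print(im.shape,a.shape);cv2.imwrite("pics/r3.png",im)
E
```

```text
t: 19.82
eef_pos: [0.491, 0.3318, 0.0098]
tool_rot: [0.0, 0.661, 0.751, 0.001]
contact_force: [1.8, -0.5, 0.4]
gripper_width: 0.373
grasp_force: 51.2
t: 20.32
eef_pos: [0.4905, 0.3315, 0.0093]
tool_rot: [-0.0, 0.661, 0.751, -0.0]
contact_force: [-1.1, -0.3, -0.2]
gripper_width: 0.599
grasp_force: 0.0
t: 21.32
eef_pos: [0.4167, 0.1204, 0.1295]
tool_rot: [-0.0, 0.661, 0.75, 0.001]
contact_force: [-0.1, 1.2, -0.5]
gripper_width: -0.003
grasp_force: 0.0
[0.41733149 0.12138726 0.12960124]
(480, 789, 3) (480, 390, 3)
```

View pics/r3.png

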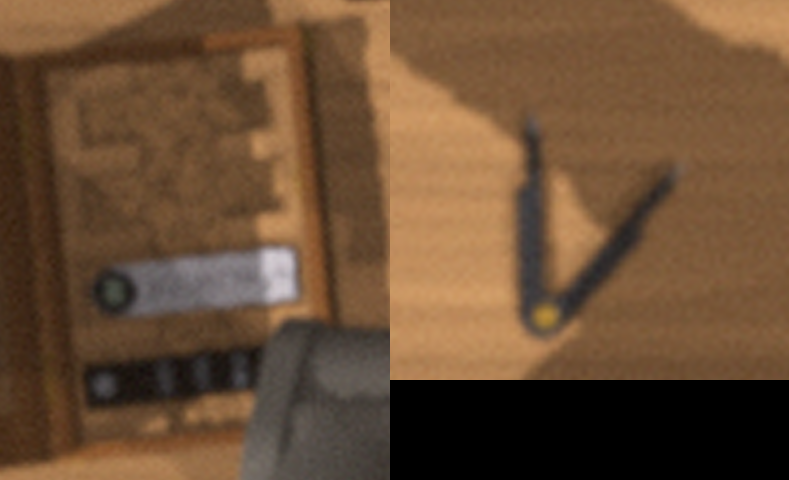

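Rule is flat and folded in its pocket (~2 mm off). Dividers: hinge (545,316), tips (532,120) and (675,170). They open only ~0.68 rad, so I can straddle and squeeze them directly.

```bash
python3 - <<'E'
from h import *
for w in [(.3819,-.4082,.09)]: print(*go(*w,.899))
E
```

```text
[-52.08, -10.24, 3.9, -0.77] head 0.13 q7 0.15
```

```bash
python3 -m jog '[[-52.1,-10.2,3.9,-0.77],[-52.1,-10.2,3.9,-0.77],[-52.1,-10.2,3.9,-0.77],[-52.1,-10.2,3.9,-0.77],[-52.1,-10.2,3.9,-0.77],[-52.1,-10.2,3.9,-0.77],[-52.1,-10.2,3.9,-0.77],[-52.1,-10.2,3.9,-0.77],[-52.1,-10.2,3.9,-0.77],[-52.1,-10.2,3.9,-0.77],[-52.1,-10.2,3.9,-0.77],[-52.1,-10.2,3.9,-0.77],[-52.1,-10.2,3.9,-0.77],[-52.1,-10.2,3.9,-0.77],[-52.1,-10.2,3.9,-0.77],[-52.1,-10.2,3.9,-0.77],[-52.1,-10.2,3.9,-0.77],[-52.1,-10.2,3.9,-0.77]]' -1
python3 - <<'E'
from h import *
for w in [(.3819,-.4082,.001)]: print(*go(*w,.899))
c=cam("scene");b=rect(c,.30,.50,-.52,-.31,.012,s=1900);cv2.imwrite("pics/d1.png",b)
E
```

```text
t: 22.87
eef_pos: [0.3828, -0.4074, 0.0898]
tool_rot: [-0.0, 0.329, 0.944, 0.001]
contact_force: [-0.3, 0.3, 0.5]
gripper_width: 1.0
grasp_force: 0.0
[0.01, -0.13, 8.88, 0.0] head 0.90 q7 2.04
```

View pics/d1.png

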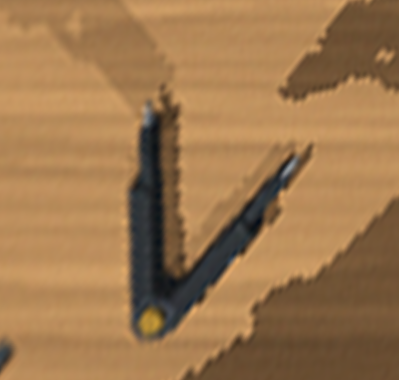

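Dividers are unmoved in the scene view (hinge (150,320), tips (148,105) and (293,165)). Descending and squeezing.

```bash
python3 -m jog '[[0,-0.1,4,0],[0,-0.1,7,0],[0,-0.1,8.8,0],[0,-0.1,8.9,0],[0,-0.1,8.9,0],[0,-0.1,8.9,0],[0,-0.1,8.9,0]]'
python3 -m jog '[[0,0,0,0],[0,-0.2,0,0],[0,-0.4,0,0],[0,-0.6,0,0],[0,-0.8,0,0],[0,-1,0,0],[0,-1,0,0],[0,-1,0,0],[0,-1,0,0],[0,-1,0,0],[0,-1,0,0]]' 1 40
```

```text
t: 23.5
eef_pos: [0.3819, -0.4106, 0.0028]
tool_rot: [0.001, 0.33, 0.944, -0.0]
contact_force: [-0.4, -1.0, 0.1]
gripper_width: 0.998
grasp_force: 0.0
t: 24.42
eef_pos: [0.3877, -0.4212, 0.0095]
tool_rot: [0.011, 0.328, 0.944, 0.0]
contact_force: [15.1, 10.7, 52.4]
gripper_width: 0.124
grasp_force: 53.7
```

Unexpected: a 12 mm grip and 52 N upward. Open, rise and look.

```bash
python3 -m jog '[[0,0,-0.6,0],[0,0,-0.6,0],[0,0,-0.6,0],[0,0,-0.6,0]]' -
python3 - <<'E'
from h import *
c=cam("scene");b=rect(c,.30,.50,-.54,-.31,.012,s=1900);b2=rect(c,.30,.50,-.54,-.36,.03,s=1900);cv2.imwrite("pics/d2.png",np.hstack([b,b2]))
print(bot.get_obs())
E
```

```text
t: 24.75
eef_pos: [0.3784, -0.4197, 0.0105]
tool_rot: [0.004, 0.33, 0.944, -0.0]
contact_force: [4.2, 3.3, 22.7]
gripper_width: 0.092
grasp_force: 49.7
{'t': 24.8, 'q': array([ 0.32829079,  0.66859834,  0.53063232,  2.00251989, -0.58029071,
        0.61443127,  2.14666681]), 'joint_vel': array([ 2.56259261e-04, -3.39733683e-04,  6.52760969e-04,  5.37748192e-05,
       -1.66324498e-03,  6.01508452e-04, -5.90085854e-04]), 'joint_torque': array([ 2.96286441e+00, -4.08432519e+01,  1.01247346e+01, -9.42175090e+00,
        9.45324786e-01, -6.98612574e-01,  6.48302055e-03]), 'eef_pos': array([ 0.37842961, -0.41970764,  0.01046522]), 'tool_rot': array([ 3.93526817e-03,  3.30279217e-01,  9.43874986e-01, -4.03147281e-04]), 'contact_force': array([ 3.44298453,  3.50979662, 22.41219717]), 'torque': array([ 0.79179574, -0.9144502 , -0.02256839]), 'grasp_force': 49.769448610022664, 'gripper_width': 0.0939616629210345}
```

View pics/d2.png

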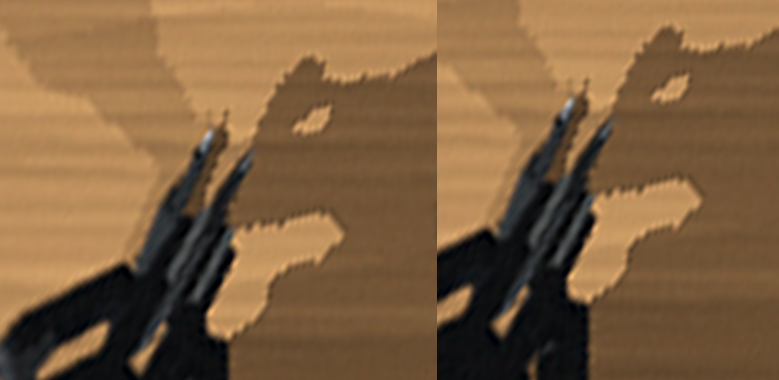

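Left finger rode over the swinging leg and dropped between the legs. Loosen slightly, lift and look again.

```bash
python3 -m jog '[[0,0,0,0],[0,0,0,0],[0,0,-1,0],[0,0,-2,0],[0,0,-4,0],[0,0,-8,0],[0,0,-8,0],[0,0,-8,0],[0,0,-8,0]]' 0.6 40
python3 - <<'E'
from h import *
c=cam("scene");b=rect(c,.30,.50,-.54,-.31,.012,s=1900);cv2.imwrite("pics/d3.png",b)
E
```

```text
t: 25.55
eef_pos: [0.3744, -0.4174, 0.0874]
tool_rot: [-0.0, 0.331, 0.944, 0.0]
contact_force: [0.3, -0.5, -0.6]
gripper_width: 0.197
grasp_force: 0.0
```

View pics/d3.png

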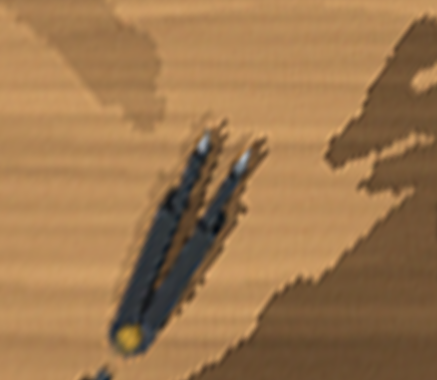

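Dividers now almost closed: hinge (128,337), tips (205,140) and (245,158), opening ≈0.09 rad. Regrasping with a narrower pre-opening. The picture allowance is used up, so from here I check numerically.

```bash
python3 - <<'E'
from h import *
print(*go(.3678,-.4015,.06,1.06))
c=cam("top");np.savez("t.npz",d=c["depth"])
E
```

```text
[1.46, 0.82, 2.68, -0.16] head 0.90 q7 2.07
```

```bash
python3 -m jog '[[1.5,0.8,2.5,-0.16],[1.5,0.8,2.5,-0.16],[1.5,0.8,2.5,-0.16],[1.5,0.8,2.5,-0.16],[1.5,0.8,5,-0.16],[1.5,0.8,7.5,-0.16],[1.5,0.8,8.4,-0.16],[1.5,0.8,8.4,-0.16],[1.5,0.8,8.4,-0.16],[1.5,0.8,8.4,-0.16]]' -0.1
python3 -m jog '[[0,0,0,0],[0,0,0,0],[0,0,0,0],[0,0,0,0],[0,0,0,0],[0,0,0,0],[0,0,0,0]]' 1 40
```

```text
t: 26.48
eef_pos: [0.3683, -0.4032, 0.0043]
tool_rot: [0.001, 0.254, 0.967, -0.0]
contact_force: [0.5, 0.0, 1.5]
gripper_width: 0.552
grasp_force: 0.0
t: 27.07
eef_pos: [0.3687, -0.403, 0.0046]
tool_rot: [0.001, 0.254, 0.967, -0.0]
contact_force: [-0.5, 0.6, 5.9]
gripper_width: 0.254
grasp_force: 39.3
```

```bash
python3 -m jog '[[0,0,-2,0],[0,0,-5,0],[0,0,-9,0],[0,0,-13,0],[0,0,-13,0],[0,0,-13,0]]' - 60
python3 - <<'E'
from h import *
x,y=cw(.086,0)
print(*go(x,y,.13,CA),x,y)
E
```

```text
t: 27.57
eef_pos: [0.3692, -0.4032, 0.1358]
tool_rot: [0.003, 0.254, 0.967, -0.001]
contact_force: [-0.1, -0.1, -2.3]
gripper_width: 0.242
grasp_force: 61.9
[16.29, 76.46, 0.49, 0.96] head 1.06 q7 2.13 0.6029703582139102 0.3427856738316272
```

```bash
python3 -m jog '[[16.3,76.5,0.5,0.96],[16.3,76.5,0.5,0.96],[16.3,76.5,0.5,0.96],[16.3,76.5,0.5,0.96],[16.3,76.5,0.5,0.96],[16.3,76.5,0.5,0.96],[16.3,76.5,0.5,0.96],[16.3,76.5,0.5,0.96],[16.3,76.5,0.5,0.96],[16.3,76.5,0.5,0.96],[16.3,76.5,0.5,0.96],[16.3,76.5,0.5,0.96],[16.3,76.5,0.5,0.96],[16.3,76.5,0.5,0.96],[16.3,76.5,0.5,0.96],[16.3,76.5,0.5,0.96],[16.3,76.5,0.5,0.96],[16.3,76.5,0.5,0.96],[16.3,76.5,0.5,0.96],[16.3,76.5,0.5,0.96]]'
python3 -m jog '[[0,0,0,0],[0,0,0,0],[0,0,0,0]]'
python3 - <<'E'
from h import *
np.set_printoptions(precision=3,suppress=True)
x,y=cw(.086,0); print(*go(x,y,.012,CA),x,y)
e=bot.get_obs()["eef_pos"]
k=np.array([[np.cos(CA),np.sin(CA)],[-np.sin(CA),np.cos(CA)]])
for n in("top","scene"):
  c=cam(n);P,C=cloud(c); L=(P[:,:2]-e[:2])@k.T*1000
  m=(P[:,2]>e[2]-.03)&(P[:,2]<e[2]+.025)&(abs(L[:,0])<40)&(abs(L[:,1])<110)
  print(n,m.sum())
  for lo in range(-90,90,4):
    s=m&(L[:,1]>=lo)&(L[:,1]<lo+4)
    if s.sum(): print(lo,s.sum(),L[s,0].min().round(1),np.median(L[s,0]).round(1),L[s,0].max().round(1),"z",((np.median(P[s,2])-e[2])*1000).round(1),C[s].mean(0).astype(int))
E
```

```text
t: 29.23
eef_pos: [0.6005, 0.3553, 0.1251]
tool_rot: [-0.002, 0.668, 0.745, 0.001]
contact_force: [-1.0, 1.6, -2.4]
gripper_width: 0.242
grasp_force: 62.0
t: 29.48
eef_pos: [0.6014, 0.3417, 0.1274]
tool_rot: [-0.0, 0.673, 0.74, -0.001]
contact_force: [0.6, -0.8, -1.4]
gripper_width: 0.241
grasp_force: 62.0
[0.11, 0.19, 11.54, -0.01] head 0.09 q7 0.01 0.6029703582139102 0.3427856738316272
top 166
-62 2 -4.2 -1.2 1.7 z 1.9 [97 75 59]
-58 4 -4.0 -1.3 1.8 z 4.1 [94 80 72]
-54 4 -6.8 -4.4 2.3 z 2.5 [83 72 62]
-50 7 -5.8 -0.5 5.0 z 5.5 [64 56 53]
-46 9 -5.5 2.5 6.0 z 3.8 [52 45 39]
-42 5 -7.4 -5.2 0.1 z 6.5 [62 51 43]
-38 9 -7.4 -1.9 3.8 z 4.3 [56 46 40]
-34 9 -7.0 -2.0 4.0 z 6.1 [61 51 47]
-30 6 -6.3 -0.9 4.1 z 4.5 [58 52 49]
-26 7 -5.8 -1.2 4.5 z 5.2 [59 54 52]
-22 16 -10.7 0.9 10.0 z 4.3 [58 50 47]
-18 13 -10.9 -5.0 10.9 z 5.9 [52 46 43]
-14 29 -17.4 -1.9 16.3 z 9.7 [57 51 48]
-10 24 -24.6 1.0 20.9 z 8.7 [57 49 46]
-6 14 -24.6 -1.3 10.5 z 7.5 [47 44 44]
-2 7 -4.1 2.1 9.6 z 9.1 [44 40 42]
scene 185
-62 1 1.0 1.0 1.0 z 3.6 [72 58 45]
-58 1 -4.3 -4.3 -4.3 z 3.6 [77 74 72]
-54 3 -1.8 -0.1 1
[... 259 characters left out ...]
6.3 [45 47 47]
-22 6 0.3 5.6 10.5 z 5.2 [32 35 37]
-18 10 -12.4 0.3 11.0 z 7.9 [37 39 42]
-14 21 -23.3 3.6 22.4 z 12.6 [44 45 45]
-10 31 -23.5 -1.9 21.1 z 12.0 [46 48 49]
-6 11 -24.5 -11.0 22.0 z 18.6 [23 23 22]
-2 9 -13.3 1.2 21.7 z 12.4 [27 29 30]
2 8 -11.3 -8.5 23.2 z 16.5 [16 17 19]
6 3 -11.7 -6.0 20.9 z 10.0 [21 22 24]
10 1 -10.0 -10.0 -10.0 z 8.0 [41 42 42]
14 6 -13.0 -7.5 -1.0 z 9.3 [46 44 42]
22 3 -12.4 -9.4 -4.7 z 8.9 [65 57 51]
26 1 -6.5 -6.5 -6.5 z 9.4 [42 46 50]
30 1 -8.4 -8.4 -8.4 z 10.8 [62 55 51]
34 1 -12.8 -12.8 -12.8 z 8.4 [89 67 48]
42 3 -12.8 10.7 11.0 z 6.6 [39 36 32]
46 2 -12.1 -0.9 10.4 z 3.6 [63 50 36]
50 1 7.9 7.9 7.9 z 6.5 [21 27 30]
58 1 7.6 7.6 7.6 z 6.0 [71 55 41]
```

Tips ~-61 mm, hinge end ~+60 mm, shoulder step at -20 mm: the dividers' middle is at the TCP. Lowering.

```bash
python3 -m jog '[[0.1,0.2,3,-0.01],[0.1,0.2,6,-0.01],[0.1,0.2,8.5,-0.01],[0.1,0.2,9.5,-0.01],[0.1,0.2,9.5,-0.01],[0.1,0.2,9.5,-0.01]]'
python3 - <<'E'
from h import *
x,y=cw(.086,0); print(*go(x,y,.013,CA),x,y)
E
```

```text
t: 30.08
eef_pos: [0.6043, 0.3446, 0.034]
tool_rot: [0.0, 0.669, 0.744, 0.0]
contact_force: [0.9, 0.4, -0.7]
gripper_width: 0.243
grasp_force: 62.0
[-0.16, -0.15, 2.1, 0.01] head 0.11 q7 0.08 0.6029703582139102 0.3427856738316272
```

```bash
python3 -m jog '[[-0.15,-0.1,0.5,0],[-0.15,-0.1,1.2,0],[-0.15,-0.1,1.8,0],[-0.15,-0.1,2,0],[-0.15,-0.1,2,0],[-0.15,-0.1,2,0]]'
python3 -m jog '[[0,0,0,0],[0,0,0,0],[0,0,0,0],[0,0,0,0],[0,0,0,0],[0,0,0,0]]' 0.05
python3 -m jog '[[0,0,-2,0],[0,0,-5,0],[0,0,-9,0],[0,0,-14,0],[-20,-15,-14,0],[-20,-15,-14,0],[-20,-15,-14,0],[-30,-15,-14,0],[-30,-15,-14,0],[-30,-15,-14,0],[-30,-15,-14,0],[-40,-15,-14,0],[-40,-15,-14,0],[-40,-15,-14,0],[-40,-15,-14,0]]' 1
python3 - <<'E'
from h import *
c=cam("top");P,C=cloud(c)
k=np.array([[np.cos(CA),np.sin(CA)],[-np.sin(CA),np.cos(CA)]]); L=(P[:,:2]-CC)@k.T*1000
for n,px,w,h in(("saw",-87,20,28),("rule",-27,22,20),("div",86,17,20)):
  m=(abs(L[:,0]-px)<w)&(abs(L[:,1])<79)&(P[:,2]>h/1000-.006)&(P[:,2]<.036)
  if n=="div": m&=C.sum(1)<190
  q=L[m];a=cv2.minAreaRect(q.astype(np.float32))
  bins=[(q[:,1]>lo)&(q[:,1]<=lo+20) for lo in range(-80,80,20)]
  print(n,m.sum(),"mean",q.mean(0).round(1)-[px,0],"rng",np.percentile(q,[1,99],axis=0).round(0).tolist(),"z",(np.median(P[m,2])*1000).round(1),[(int(b.sum()),(q[b,0].mean()-px).round(1),(np.median(P[m,2][b])*1000).round(1)) for b in bins if b.sum()])
E
```

```text
t: 30.58
eef_pos: [0.6031, 0.3437, 0.0134]
tool_rot: [0.0, 0.668, 0.744, 0.0]
contact_force: [-0.5, 0.3, -1.2]
gripper_width: 0.241
grasp_force: 61.9
t: 31.08
eef_pos: [0.603, 0.3437, 0.0134]
tool_rot: [0.0, 0.668, 0.744, 0.0]
contact_force: [-0.1, -0.1, -0.6]
gripper_width: 0.475
grasp_force: 0.0
t: 32.33
eef_pos: [0.4957, -0.0755, 0.1541]
tool_rot: [0.001, 0.67, 0.742, 0.0]
contact_force: [-0.4, 0.3, 0.7]
gripper_width: -0.003
grasp_force: 0.0
saw 526 mean [-1.3  2.5] rng [[-103.0, -70.0], [-73.0, 76.0]] z 28.0 [(39, np.float64(0.3), np.float64(28.4)), (73, np.float64(-0.5), np.float64(28.5)), (73, np.float64(-0.7), np.float64(28.3)), (71, np.float64(-1.4), np.float64(27.4)), (69, np.float64(-1.5), np.float64(27.0)), (72, np.float64(-2.4), np.float64(28.1)), (71, np.float64(-2.3), np.float64(27.9)), (58, np.float64(-1.3), np.float64(27.8))]
rule 614 mean [-0.5  0.1] rng [[-46.0, -76.0], [-6.0, 79.0]] z 20.3 [(58, np.float64(-0.2), np.float64(20.2)), (83, np.float64(-0.3), np.float64(20.7)), (86, np.float64(-0.3), np.float64(20.2)), (84, np.float64(-1.2), np.float64(20.5)), (81, np.float64(-0.2), np.float64(20.2)), (79, np.float64(-0.8), np.float64(20.2)), (80, np.float64(-0.9), np.float64(20.6)), (63, np.float64(-0.1), np.float64(19.6))]
div 281 mean [-1. 11.] rng [[73.0, -46.0], [98.0, 65.0]] z 19.8 [(14, np.float64(-0.9), np.float64(20.4)), (34, np.float64(-0.8), np.float64(18.9)), (56, np.float64(-0.8), np.float64(19.4)), (64, np.float64(-1.2), np.float64(19.9)), (54, np.float64(-1.5), np.float64(20.6)), (50, np.float64(-0.8), np.float64(19.6)), (9, np.float64(0.1), np.float64(17.6))]
```

All three tools measure flat and centred: saw z 28.0, rule z 20.3, dividers z 19.8, each within ~3 mm. Now the lid.

```bash
python3 - <<'E'
from h import *
c=cam("scene");P,C=cloud(c)
k=np.array([[np.cos(CA),np.sin(CA)],[-np.sin(CA),np.cos(CA)]]); L=(P[:,:2]-CC)@k.T*1000
m=(abs(L[:,0])<110)&(L[:,1]>80)&(L[:,1]<160)&(P[:,2]>.06)&(P[:,2]<.26)
f=np.polyfit(P[m,2]*1000-40,L[m,1],1);print("lid slope",f,"angle",np.pi/2+np.arctan(f[0]),"top z",np.percentile(P[m,2],99))
x,y=cw(0,.19)
print(*go(x,y,.34,CA),*go(x,y,.195,CA))
E
```

```text
lid slope [ 0.23165606 93.52540983] angle 1.7984369996819096 top z 0.23231113283257193
[59.47, 6.19, -18.65, -0.0] head 0.10 q7 0.62 [59.48, 6.17, -4.15, -0.0] head 0.10 q7 0.62
```

```bash
python3 -m jog '[[0,0,-18.5,0],[0,0,-18.5,0],[0,0,-18.5,0],[0,0,-18.5,0],[0,0,-18.5,0],[59.5,6.2,-18.5,0],[59.5,6.2,-18.5,0],[59.5,6.2,-18.5,0],[59.5,6.2,-18.5,0],[59.5,6.2,-18.5,0],[59.5,6.2,-18.5,0],[59.5,6.2,-18.5,0],[59.5,6.2,-18.5,0],[59.5,6.2,-18.5,0],[59.5,6.2,-18.5,0],[59.5,6.2,-18.5,0],[59.5,6.2,-18.5,0],[59.5,6.2,-18.5,0],[59.5,6.2,-18.5,0],[59.5,6.2,-18.5,0]]' 1
python3 -m jog '[[0,0,0,0],[0,0,0,0],[0,0,4,0],[0,0,8,0],[0,0,12,0],[0,0,14.5,0],[0,0,14.5,0],[0,0,14.5,0]]'
python3 - <<'E'
from h import *
for v in (.15,.10,.05): print(*go(*cw(0,v),.2,CA))
E
```

```text
t: 34.1
eef_pos: [0.4902, 0.5369, 0.336]
tool_rot: [-0.001, 0.665, 0.747, -0.0]
contact_force: [-1.2, 0.7, -1.0]
gripper_width: -0.0
grasp_force: 0.0
t: 34.77
eef_pos: [0.4943, 0.5269, 0.1932]
tool_rot: [0.0, 0.669, 0.743, -0.001]
contact_force: [0.8, 0.2, 0.9]
gripper_width: -0.002
grasp_force: 0.0
[-4.41, 0.35, -0.67, 0.01] head 0.11 q7 -0.33
[-9.41, 0.32, -0.66, 0.01] head 0.11 q7 -0.33
[-14.41, 0.29, -0.65, 0.01] head 0.11 q7 -0.33
```

```bash
python3 -m jog '[[-1.5,0.3,0,0],[-3,0.3,0,0],[-4.2,0.3,0,0],[-5,0.3,0,0],[-5.8,0.3,0,0],[-6.6,0.3,0,0],[-7.4,0.3,0,0],[-8.2,0.3,0,0],[-9,0.3,0,0],[-9.8,0.3,0,0],[-10.6,0.3,0,0],[-11.4,0.3,0,0],[-12.2,0.3,0,0],[-13,0.3,0,0],[-13.8,0.3,0,0],[-14.6,0.3,0,0],[-15.4,0.3,0,0],[-16.2,0.3,0,0],[-16.2,0.3,0,0]]'
python3 -m jog '[[0,0,-4,0],[0,0,-8,0],[0,0,-12,0],[0,0,-12,0],[0,0,-12,0],[0,0,-12,0],[0,0,-12,0],[0,0,-12,0],[0,0,-12,0],[0,0,-12,0],[0,0,-12,0],[0,0,-12,0],[0,0,-12,0],[0,0,-12,0],[0,0,-12,0],[0,0,-12,0],[0,0,-12,0],[0,0,-12,0],[0,0,-12,0],[0,0,-12,0]]'
cat > lid.py <<'E'
from h import *
k=np.array([[np.cos(CA),np.sin(CA)],[-np.sin(CA),np.cos(CA)]])
for n in("scene","top"):
  c=cam(n);P,C=cloud(c)
  L=(P[:,:2]-CC)@k.T*1000
  m=(abs(L[:,0])<125)&(L[:,1]>-100)&(L[:,1]<85)&(P[:,2]>.035)&(P[:,2]<.28)
  f=np.polyfit(L[m,1],P[m,2]*1000,1);r=P[m,2]*1000-np.polyval(f,L[m,1]);g=abs(r)<8;f=np.polyfit(L[m,1][g],P[m,2][g]*1000,1)
  print(n,m.sum(),g.sum(),"lid angle",-np.arctan(f[0]),"z at hinge",np.polyval(f,93))
x,y=cw(.034,-.077);print(*go(x,y,.08,CA))
E
python3 lid.py
```

```text
t: 36.35
eef_pos: [0.5155, 0.3646, 0.1935]
tool_rot: [0.0, 0.669, 0.743, -0.0]
contact_force: [0.1, -0.4, 0.2]
gripper_width: -0.006
grasp_force: 0.0
t: 38.02
eef_pos: [0.5149, 0.3674, 0.3133]
tool_rot: [-0.0, 0.668, 0.744, 0.0]
contact_force: [0.4, 0.3, -0.2]
gripper_width: 0.004
grasp_force: 0.0
scene 1522 558 lid angle 0.2085837849460425 z at hinge 54.559236619905064
top 5724 5442 lid angle 0.21878534102013028 z at hinge 49.9610607389114
[-11.05, 3.24, 23.33, 0.01] head 0.11 q7 -0.20
```

```bash
python3 -m jog '[[-11,3.2,5,0],[-11,3.2,10,0],[-11,3.2,15,0],[-11,3.2,20,0],[-11,3.2,21,0],[-11,3.2,21,0],[-11,3.2,21,0],[-11,3.2,21,0],[-11,3.2,21,0],[-11,3.2,21,0],[-11,3.2,21,0]]'
python3 lid.py
```

```text
t: 39.03
eef_pos: [0.5598, 0.2629, 0.1057]
tool_rot: [0.0, 0.668, 0.744, 0.002]
contact_force: [-0.3, 0.1, -0.5]
gripper_width: 0.0
grasp_force: 0.0
scene 2813 269 lid angle 0.5504665303697275 z at hinge 16.045725011859872
top 2866 784 lid angle 0.16682045768662826 z at hinge 42.0418880036751
[-0.16, -0.06, 2.5, 0.01] head 0.11 q7 0.13
```

```bash
python3 -m jog '[[0,0,2,0],[0,0,3.5,0],[0,0,4,0],[0,0,4.4,0],[0,0,4.8,0],[0,0,5.1,0],[0,0,5.4,0],[0,0,5.6,0],[0,0,5.7,0],[0,0,5.7,0],[0,0,5.7,0]]'
```

```text
t: 40.05
eef_pos: [0.5587, 0.2616, 0.0489]
tool_rot: [-0.001, 0.668, 0.744, 0.001]
contact_force: [-8.9, -2.4, 25.6]
gripper_width: 0.003
grasp_force: 12.8
```

```bash
python3 -m jog '[[0,0,0,0],[0,0,0,0],[0,0,-3,0],[0,0,-7,0],[0,0,-12,0],[0,-15,-14,0],[-20,-15,-14,0],[-20,-15,-14,0],[-30,-15,-14,0],[-30,-15,-14,0],[-40,-15,-14,0],[-40,-15,-14,0],[-40,-15,-14,0],[-40,-15,-14,0],[-40,-15,-14,0],[-40,-15,-14,0],[-40,-15,-14,0],[-40,-15,-14,0],[-40,-15,-14,0],[-40,-15,-14,0]]'
python3 lid.py
```

```text
t: 41.72
eef_pos: [0.4524, -0.1507, 0.186]
tool_rot: [-0.0, 0.667, 0.745, 0.0]
contact_force: [0.2, -0.0, -0.6]
gripper_width: 0.001
grasp_force: 0.0
scene 2046 2034 lid angle -0.003407154282380942 z at hinge 50.74911606767037
top 5762 5711 lid angle -0.000799847995500523 z at hinge 49.37711046203848
[39.71, 15.12, 10.62, 0.01] head 0.11 q7 0.72
```

Lid is fully shut (angle ≈ 0 from both cameras) and the arm is clear.

```bash
python3 -c "
from station import bot
print(bot.hand_in())"
```

```text
the job is handed in; nothing more can be done
None
```

The saw, rule and dividers are folded in their pockets (the bevel was absent), the lid is shut on its catch, and the job was handed in at about 42 s; no verdict was returned.

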